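Tighten a pressure vessel's closure collar with a tommy bar

TASK

Take the steel tommy bar from its rest and use it, hole after hole, to screw the collar of the small pressure vessel clockwise (seen from above) until it meets its gasket and is snug, about 0.5 N m of torque, and never over 0.9 N m, which would crush the gasket. Turn the collar with the bar only, then lay the bar back in both notches of its rest and leave everything else on the bench where it is.

Things in the scene. Friction and masses are not known exactly. Their poses are not given: they have to be found in the camera images.
- vessel_axis (a point): Point on the vessel's vertical axis, at the height of the collar's hole axes (106 mm over the bench); fixed. The vessel, 68 mm across, stands on a round base of 170 mm. Its lid and brass valve rise through the collar: within 24 mm of the axis, up to 149 mm over the bench. z up; -x, within 20 degrees of facing the robot, is the middle of the gap between posts to work in.
- stand: Base of the vessel; origin under its axis, x, y as vessel_axis. Three fixed steel posts, 10 mm thick, reach 133 mm over the bench, centres 60 mm from the axis: one at +x, two at 60 degrees either side of -x. In the gap about -x a bar in a hole can swing 49 degrees either side of -x before it meets a post, so one swing is not enough; move the bar to another hole.
- collar_hole (a point): Mouth of one of the collar's nine alike holes. Collar: steel ring 76 mm across, 93 to 119 mm over the bench. Holes: level, radial, 40 degrees apart, 14 mm wide and high, 18 mm deep (floor 20 mm from the axis), each marked by a dark radial line on the collar's top. The hole runs from this point level to the vessel's axis; it turns with the collar, which keeps its height.
- collar_top (a point): Middle of the collar's top, 119 mm over the bench, turning with the collar. Clockwise from above tightens. The collar starts 1.9 to 2.5 rad before its gasket; where that is shows nowhere and must be felt. Torque about the vessel's axis (hand force times arm plus the hand's own twist): 0.22 N m to turn it freely; at the gasket it steps to 0.32 and climbs by 0.1 N m per 0.1 rad.
- collar: The collar, origin on the vessel's axis at its underside, 93 mm over the bench. Snug at 0.5 N m (0.4 to 0.9 will do) it is about 0.18 rad past the first touch of the gasket; friction then keeps it there when the bar is let go. At over 0.9 N m (0.6 rad past the touch) the gasket is crushed.
- bar_center (a point): Middle of the loose tommy bar: round steel, 12 mm thick, 160 mm long along its x, both ends alike, tapered to 7 mm over the last 6 mm; 0.1 to 0.2 kg. It starts level in its rest, axis 41 mm over the bench, free underneath down to 6 mm over the bench between the notches. With an end 16 mm deep in a hole its middle is 102 mm from the vessel's axis.
- rest_seat (a point): Where the bar's middle lies when in its rest, 41 mm over the bench, the bar along this point's x; fixed. The rest: dark steel plate 130 x 56 mm, 6 mm thick, with two uprights 45 mm either side of the middle along x, each 10 mm thick along x, with a V notch open to the top, 43 mm wide over the arms, reaching 57 mm over the bench.
- spare_ring: Bystander, to be left alone: spare flat steel ring, outside 72 mm, bore 44 mm, 14 mm thick, lying on the bench; origin at the middle of its underside.
- dishes: Bystander, to be left alone: stack of two round lidded plastic dishes, 62 mm across, 28 mm high; origin at the middle of its underside.
- beaker: Bystander, to be left alone: open glass beaker, 70 mm across, 90 mm high; origin at the middle of its underside.
- wash_bottle: Bystander, to be left alone: white plastic bottle with red cap, 60 mm across, 150 mm high; origin at the middle of its underside.
- screwdriver: Bystander, to be left alone: screwdriver lying on the bench; origin at the middle of its underside line; it lies along x.
- tip_box: Bystander, to be left alone: green pipette-tip box with clear lid, 85 x 125 mm, 57 mm high; origin at the middle of its underside.
- jar: Bystander, to be left alone: amber glass jar with black lid, 56 mm across, 75 mm high; origin at the middle of its underside.
Not all that is in view belongs to the job. There is more than one size of the part that bears bar_center; the job needs the smallest. What is shaped like the stand but brown or pink is not meant.

How it is judged:
By the outcome, as a careful person would: the job done as asked, in the order asked, and still so for the second after the job is handed in, with the robot touching nothing.
It also fails if it takes over 72 s, if anything falls off the work surface, if the arm or the gripper's body presses on something with over 40 N, if the wrist force passes 120 N, or if a joint passes its speed limit or range.

ROBOT

A 6-joint arm with a two-finger parallel gripper is mounted at the origin on the work surface. World frame = base frame: x ahead of the robot, y to its left, z up, the work surface at z = 0. Lengths are in m, angles in degrees, forces in N, time in s.
With the tool pointing down it reaches from about 0.375 to 0.9 m from the base axis. Payload 3.1 kg.
Tool frame: the origin (TCP) lies at the very end of the fingers, on their centre line; the grasp point (between the pads) lies 19 mm behind it; z points along the fingers, y is the direction in which the jaws open and shut (so a half turn about z gives the same grasp; the last joint's range is limited). The gripper opens to 87 mm and grips with 3 to 60 N. Pads are 19 mm wide; open, the fingers measure 117 mm over their backs; the gripper's body (75 mm by 190 mm) begins 51 mm behind the grasp point.
Start: joints at [-87.004, 30.224, 82.088, -0, 67.689, -10.227], TCP at [0.143, -0.608, 0.223] pointing down, gripper open.
Joint ranges: [-176.69, 176.69], [-43.24, 126.21], [12.49, 139.97], [-82, 262], [0, 151.66], [-163.58, 163.58]. Speed limits (degrees/s): [159.86, 159.86, 180, 180, 180, 180].

INTERFACE

Orientations are given as a 3x3 rotation matrix whose columns are the frame's x, y, z axes.
In Python, from rig import read_state, capture, hand_in gives the robot as it stands. The module is installed in compiled form; this text tells all that it offers.
- The arm moves only by the tool move_arm, never from a script. Its arguments are lists of equal length, an entry for each row: "linear": the shift along the tool's x, y, z in cm, a list of three; "angular": the turn, a rotation vector about the tool's x, y, z in rad, a list of three; "fingers": the gripper command: -1 is fully open, 1 is shut, values between are in proportion. In form: {"linear": [[tx, ty, tz], ...], "angular": [[wx, wy, wz], ...], "fingers": [fingers, ...]}. A call has 1 to 12 rows; each row is the pose to reach, as a shift and turn from the pose measured when the call began, along the tool's axes at that moment; what a row does not reach only later rows make up. A row lasts 1/12 s, in which the tool goes at most 41.7 mm and 7.16 degrees, less where a joint would pass 70% of its speed; a pose out of reach is approached as far as the arm can. A call with a gripper value outside its range is refused whole. The fingers move at their own pace and stop on an object; the grip force is fixed at half the most. Time passes only in rows, so rows that repeat a pose let the fingers close. It gives the time, the measured TCP pose, the force and the opening at its end, in the units of the state.
- read_state(): the state, without advancing time (a new reading comes with each control period).
- capture(name): name is "side" or "top"; returns a dict with "color" (480x640x3 uint8, red, green, blue), "fx", "fy", "cx", "cy" (pixels), "view" (4x4, takes a point from world to camera coordinates). Camera axes: x right, y down, z forward; pixel columns grow to the right and rows downward; lengths in m; the calibration is good to about 2 mm. A picture is of the moment at which its call begins. There is no depth.
- hand_in(): hands the job in, once; it reports no verdict.
The state is a dict: "time_s": time; "joint_positions": joint angles; "qvel": joint speeds; "tau": joint torques, N m; "position": TCP position; "tcp_rot": TCP orientation; "force": force on the tool from outside, world axes, zero at the start; "moment": the same for the moment, N m; "opening": opening from 0.0 (shut) to 1.0 (fully open).
Only numpy, scipy, OpenCV 4.12 (cv2) and the standard library are available. Lean on these libraries where they do the work, as an engineer would, in place of code of your own. Each camera call takes 0.05 s, during which the arm holds its last target. There are 200 camera calls.

## Working session

There is one attempt and no reset: what is moved stays moved. The work goes in short steps, Python scripts to look and compute and a tool call to move; the robot and the scene stay as the last step left them, time stands still between calls to the robot, and variables do not carry over. Pictures are saved under pics/ and viewed, about 8 in all and at most 12, crops included, and the job is handed in when it is done.

Besides the shell and the picture viewer there is one more tool, called after "Call:" as name(argument=value, ...) on one line, values as JSON. move_arm: Moves the arm, as the interface text tells. Its arguments: {"type":"object","properties":{"linear":{"type":"array"},"angular":{"type":"array"},"fingers":{"type":"array"}},"required":["linear","angular","fingers"]}

```bash
mkdir -p pics
python3 - <<'E'
from rig import *
import cv2,numpy as np
for n in("top","side"):
    c=capture(n);cv2.imwrite(f"pics/{n}0.png",c["color"][:,:,::-1]);print(n,c["fx"],c["cx"],c["cy"],np.round(c["view"],4).tolist())
s=read_state();print({k:np.round(v,3).tolist() for k,v in s.items()})
E
```

```text
top 601.5512874127495 323.89817496134174 241.37684739225986 [[0.017, -0.9998, 0.0065, -0.0827], [-0.9955, -0.0175, -0.0929, 0.5427], [0.093, -0.0049, -0.9957, 1.5573], [0.0, 0.0, 0.0, 1.0]]
side 493.0785227648421 317.59569781742385 243.2517088240786 [[-0.8783, -0.4776, 0.0199, 0.4706], [-0.3503, 0.6149, -0.7065, 0.2964], [0.3252, -0.6275, -0.7074, 1.0648], [0.0, 0.0, 0.0, 1.0]]
{'time_s': 0.1, 'joint_positions': [-87.004, 30.275, 82.148, -0.001, 67.689, -10.227], 'qvel': [-0.02, -0.164, -0.149, 0.006, -0.035, -0.084], 'tau': [0.0, -44.098, -17.715, 0.063, 0.053, -0.0], 'position': [0.143, -0.608, 0.222], 'tcp_rot': [[0.973, 0.229, -0.0], [0.229, -0.973, 0.002], [0.0, -0.002, -1.0]], 'force': [0.155, 0.118, -0.538], 'moment': [-0.018, -0.006, 0.007], 'opening': 1.0}
```

View pics/top0.png

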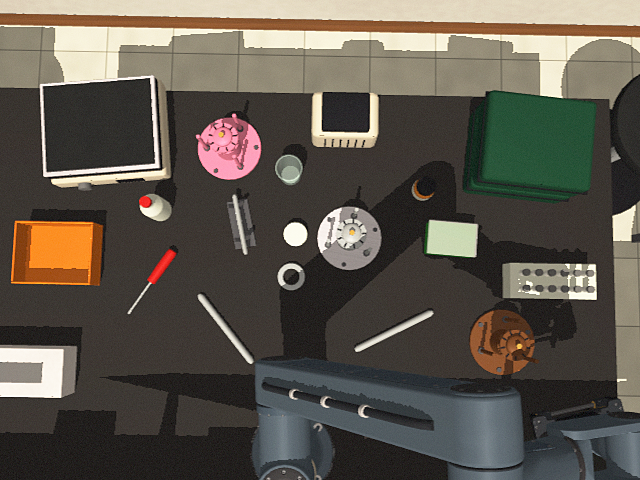

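View pics/side0.png

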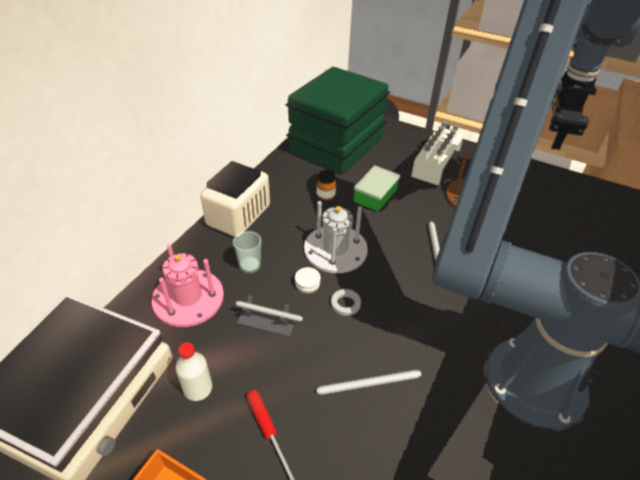

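Top view: the gray vessel is at (349,238), with pink (229,150) and brown (503,342) decoys. The bar candidates are in the rest at (240,223), loose at (225,328) and loose at (395,330). By description I choose the shortest, the one in the rest. Next is a close crop.

```bash
cat > h.py <<'E'
from rig import *
import cv2,numpy as np
def plane(c,uv,z):
    V=np.array(c["view"]);R=V[:3,:3];o=-R.T@V[:3,3]
    uv=np.atleast_2d(np.float64(uv));d=np.c_[(uv[:,0]-c["cx"])/c["fx"],(uv[:,1]-c["cy"])/c["fy"],np.ones(len(uv))]@R
    return o+d*((z-o[2])/d[:,2])[:,None]
def proj(c,p):
    V=np.array(c["view"]);q=np.atleast_2d(p)@V[:3,:3].T+V[:3,3]
    return np.c_[q[:,0]/q[:,2]*c["fx"]+c["cx"],q[:,1]/q[:,2]*c["fy"]+c["cy"]]
def crop(c,x0,x1,y0,y1,k): 
    return cv2.resize(c["color"][y0:y1,x0:x1,::-1],None,fx=k,fy=k,interpolation=cv2.INTER_CUBIC)
E
python3 - <<'E'
from h import *
t=capture("top");s=capture("side")
a=crop(t,220,390,185,275,4);b=crop(s,230,380,195,335,2)
out=np.zeros((a.shape[0]+b.shape[0]-80,800,3),np.uint8)[:600]
b=crop(s,290,380,195,275,3)
out=np.zeros((600,800,3),np.uint8);out[:360,:680]=a;out[360:600,:270]=b
d=crop(s,230,310,290,340,4)[:200];out[360:360+d.shape[0],300:300+d.shape[1]]=d
cv2.imwrite("pics/crop1.png",out)
g=cv2.cvtColor(t["color"],cv2.COLOR_RGB2GRAY)
for nm,(x0,x1,y0,y1),th in(("bar",(222,262,188,262),150),("b2",(190,260,288,368),130),("b3",(350,440,300,360),130),("base",(310,390,195,280),90)):
    m=(g[y0:y1,x0:x1]>th).astype(np.uint8)
    cs=max(cv2.findContours(m,0,2)[0],key=cv2.contourArea)+[x0,y0]
    r=cv2.minAreaRect(cs.astype(np.float32));bx=cv2.boxPoints(r)
    print(nm,r)
    if nm[0:2]=="ba" and nm!="base" or nm in("b2","b3"):
        # long axis ends
        e=sorted([((bx[i]+bx[(i+1)%4])/2,np.linalg.norm(bx[i]-bx[(i+1)%4])) for i in range(4)],key=lambda q:q[1])[:2]
        p=plane(t,[e[0][0],e[1][0]],.041 if nm=="bar" else .006);print(p,np.linalg.norm(p[0]-p[1]),p.mean(0))
    else:
        el=cv2.fitEllipse(cv2.convexHull(cs));print(el,plane(t,el[0],0.006))
E
```

```text
bar ((239.12075805664062, 224.4773712158203), (60.200923919677734, 4.115777492523193), 79.3803482055664)
[[0.66085498 0.1656088  0.041     ]
 [0.50592518 0.13200707 0.041     ]] 0.15853176612064787 [0.58339008 0.14880794 0.041     ]
b2 ((224.9056396484375, 328.5738525390625), (86.38587951660156, 5.7864508628845215), 51.95295715332031)
[[0.39916851 0.25556599 0.006     ]
 [0.22457029 0.11023282 0.006     ]] 0.22717013345586054 [0.3118694  0.18289941 0.006     ]
b3 ((393.6971435546875, 330.8783264160156), (5.7858076095581055, 86.32608032226562), 64.02560424804688)
[[ 0.36393945 -0.36305753  0.006     ]
 [ 0.26206012 -0.15948799  0.006     ]] 0.2276399722963342 [ 0.31299978 -0.26127276  0.006     ]
base ((348.7500305175781, 237.75003051757812), (62.93250274658203, 62.22539520263672), 45.0)
((348.8210754394531, 237.6965789794922), (63.14405059814453, 64.12020111083984), 104.69550323486328) [[ 0.55693734 -0.13968682  0.006     ]]
```

View pics/crop1.png

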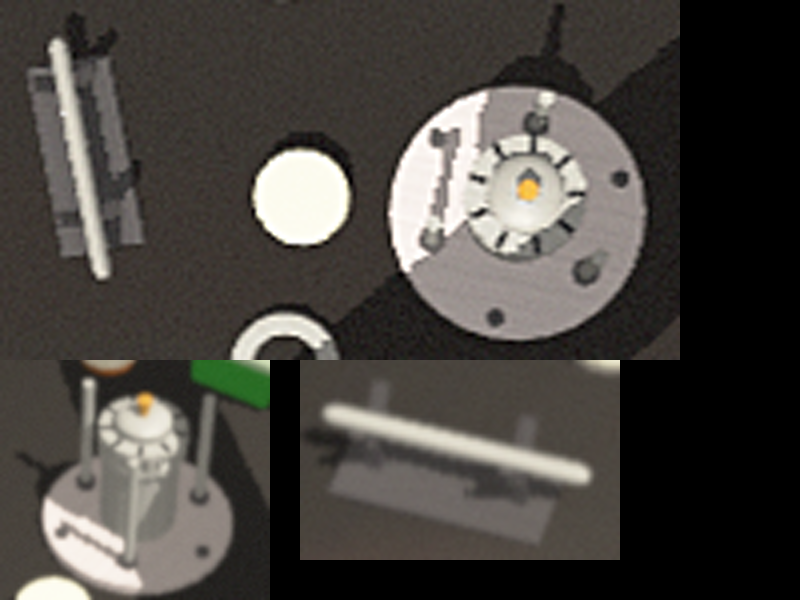

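```bash
cat >> h.py <<'E'
from scipy.spatial.transform import Rotation as Ro
def Rd(yaw):
    a=np.radians(yaw);c,s=np.cos(a),np.sin(a);return np.array([[c,s,0],[s,-c,0],[0,0,-1.]])
def goal(p,yaw,s=None):
    s=s or read_state();R=np.array(s["tcp_rot"]);d=R.T@(np.array(p)-s["position"])*100
    w=Ro.from_matrix(R.T@Rd(yaw)).as_rotvec();return np.round(d,2).tolist(),np.round(w,3).tolist()
def holes(c,ax,r=(.029,.036),z=.119):
    th=np.radians(np.arange(0,360,.5));g=cv2.cvtColor(c["color"],cv2.COLOR_RGB2GRAY).astype(np.float32);P=[]
    for q in np.linspace(*r,8):
        uv=proj(c,np.c_[ax[0]+q*np.cos(th),ax[1]+q*np.sin(th),th*0+z]).astype(np.float32)
        P.append(cv2.remap(g,uv[:,:1].copy(),uv[:,1:].copy(),1)[:,0])
    f=np.mean(P,0);bg=cv2.blur(np.r_[f,f,f][:,None],(1,81))[:,0][720:1440];d=np.clip((bg-f)/bg,0,.4)
    S=(d*np.exp(9j*th)).sum();return np.degrees(np.angle(S))/9%40,abs(S)/d.sum(),d
E
python3 - <<'E'
from h import *
t=capture("top");s=capture("side")
for c,b in((t,(335,370,215,255)),(s,(320,355,190,220))):
    x0,x1,y0,y1=b;q=c["color"][y0:y1,x0:x1].astype(int);m=((q[:,:,0]-q[:,:,2])>70).astype(np.uint8)
    M=cv2.moments(m,True);uv=(M["m10"]/M["m00"]+x0,M["m01"]/M["m00"]+y0);print(uv,plane(c,uv,.145))
posts=plane(t,[(354.2,215.8),(328,244.5),(366.5,253)],.006);print(posts)
for ax in((.557,-.140),(.557,-.138),(.555,-.14),(.559,-.14)):
    h,k,d=holes(t,ax);print(ax,h,k)
print(plane(t,[[220+527/4,185+197/4]],.119),plane(t,[(295,234),(291,276),(289,169)],.02))
print(goal((.5736,.1467,.15),12.2))
E
```

```text
(351.6, 232.04) [[ 0.55696398 -0.13981867  0.145     ]]
(334.780487804878, 204.6829268292683) [[ 0.57049959 -0.14827102  0.145     ]]
[[ 0.6160548  -0.15330446  0.006     ]
 [ 0.53775571 -0.08447967  0.006     ]
 [ 0.51685992 -0.1872619   0.006     ]]
(0.557, -0.14) 32.27055982985067 0.8978004393290518
(0.557, -0.138) 32.40901511488252 0.8635174098352562
(0.555, -0.14) 32.02852309025341 0.8126655950796092
(0.559, -0.14) 32.57084016956554 0.8309273571390624
[[ 0.554318   -0.14158592  0.119     ]] [[0.56283795 0.00334145 0.02      ]
 [0.45180437 0.01145844 0.02      ]
 [0.73697845 0.02309551 0.02      ]]
([59.19, -63.63, 7.27], [-0.001, -0.0, 0.018])
```

Call:
move_arm(linear=[[59.2,-63.6,4],[59.2,-63.6,4],[59.2,-63.6,4],[59.2,-63.6,4],[59.2,-63.6,4],[59.2,-63.6,4],[59.2,-63.6,4],[59.2,-63.6,4],[59.2,-63.6,4],[59.2,-63.6,4],[59.2,-63.6,4],[59.2,-63.6,4]], angular=[[0,0,0.018],[0,0,0.018],[0,0,0.018],[0,0,0.018],[0,0,0.018],[0,0,0.018],[0,0,0.018],[0,0,0.018],[0,0,0.018],[0,0,0.018],[0,0,0.018],[0,0,0.018]], fingers=[-1,-1,-1,-1,-1,-1,-1,-1,-1,-1,-1,-1])

```text
time_s: 1.3
position: [0.3913, -0.1729, 0.1999]
tcp_rot: [[0.978, 0.211, 0.001], [0.211, -0.978, 0.0], [0.001, -0.0, -1.0]]
force: [0.9, -0.2, -0.7]
opening: 1.001
```

```bash
python3 -c "
from h import *
print(read_state()['position'],goal((.5736,.1467,.12),12.2))"
```

```text
[ 0.39129932 -0.1729047   0.19989244] ([24.55, -27.4, 8.01], [-0.0, -0.001, -0.001])
```

Call:
move_arm(linear=[[24.5,-27.4,6],[24.5,-27.4,6],[24.5,-27.4,6],[24.5,-27.4,6],[24.5,-27.4,6],[24.5,-27.4,6],[24.5,-27.4,6],[24.5,-27.4,6],[24.5,-27.4,8],[24.5,-27.4,8],[24.5,-27.4,8],[24.5,-27.4,8]], angular=[[0,0,0],[0,0,0],[0,0,0],[0,0,0],[0,0,0],[0,0,0],[0,0,0],[0,0,0],[0,0,0],[0,0,0],[0,0,0],[0,0,0]], fingers=[-1,-1,-1,-1,-1,-1,-1,-1,-1,-1,-1,-1])

```text
time_s: 2.3
position: [0.5723, 0.1465, 0.1196]
tcp_rot: [[0.977, 0.212, -0.001], [0.212, -0.977, -0.0], [-0.001, 0.0, -1.0]]
force: [0.2, -0.3, 0.2]
opening: 0.998
```

Run:
```python
from h import *
s=read_state();print(s['position'],s['force'],s['moment'],goal((.5736,.1467,.022),12.2))
c=capture("side");o=crop(c,190,370,180,330,4);cv2.imwrite("pics/g.png",o)
```

```text
[0.57228101 0.14649651 0.1195582 ] [ 0.19365288 -0.30018354  0.16893644] [-0.03852565  0.05511028  0.03341563] ([0.15, 0.01, 9.76], [0.0, 0.001, 0.001])
```

View pics/g.png

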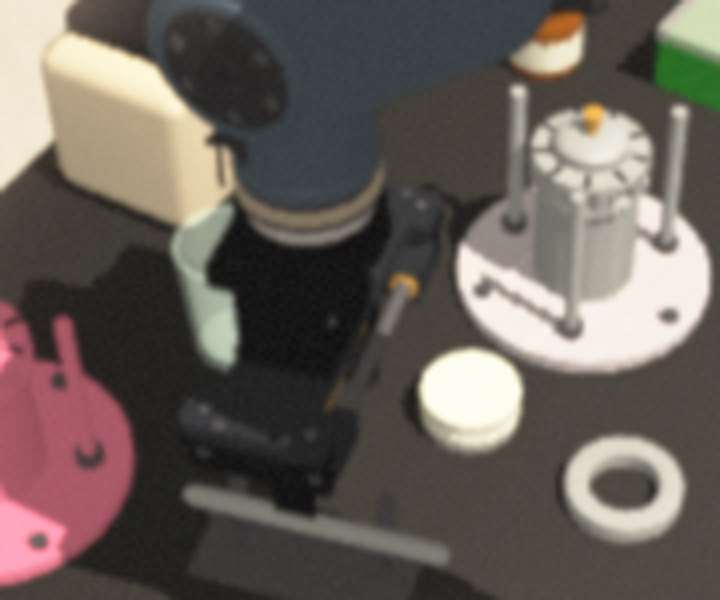

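The hand is straddling the bar at (300,520 in the crop), and the beaker behind it looks clear. Descending to grip.

Call:
move_arm(linear=[[0.1,0,4],[0.1,0,7],[0.1,0,9],[0.1,0,9.75],[0.1,0,9.75],[0.1,0,9.75],[0.1,0,9.75],[0.1,0,9.75],[0.1,0,9.75],[0.1,0,9.75],[0.1,0,9.75],[0.1,0,9.75]], angular=[[0,0,0],[0,0,0],[0,0,0],[0,0,0],[0,0,0],[0,0,0],[0,0,0],[0,0,0],[0,0,0],[0,0,0],[0,0,0],[0,0,0]], fingers=[-1,-1,-1,-1,-1,0,1,1,1,1,1,1])

```text
time_s: 3.35
position: [0.5735, 0.1461, 0.023]
tcp_rot: [[0.978, 0.211, 0.0], [0.211, -0.978, -0.0], [0.0, 0.0, -1.0]]
force: [0.8, -0.6, -0.0]
opening: 0.557
```

Run:
```python
from h import *
s=read_state();print(s['position'],s['force'],s['moment'],s['opening'],goal((.574,.147,.14),12.2))
```

```text
[0.57352571 0.14608183 0.02304435] [ 0.82825876 -0.55827694 -0.0269409 ] [-0.00159649 -0.01702374  0.00822392] 0.5574502359580844 ([0.07, -0.08, -11.7], [0.0, -0.0, -0.001])
```

Call:
move_arm(linear=[[0,0,0],[0,0,0],[0,0,0],[0,0,0],[0,0,0],[0,0,0],[0,0,0],[0,0,0],[0,0,0]], angular=[[0,0,0],[0,0,0],[0,0,0],[0,0,0],[0,0,0],[0,0,0],[0,0,0],[0,0,0],[0,0,0]], fingers=[1,1,1,1,1,1,1,1,1])

```text
time_s: 4.1
position: [0.5736, 0.1457, 0.023]
tcp_rot: [[0.978, 0.211, 0.0], [0.211, -0.978, -0.001], [0.0, 0.001, -1.0]]
force: [-0.0, -2.0, -0.1]
opening: 0.122
```

Run:
```python
from h import *
s=read_state();print(s['position'],s['force'],s['moment'],s['opening'],goal((.574,.147,.14),12.2))
```

```text
[0.57359344 0.14574127 0.02299627] [-0.01549715 -1.994762   -0.08858307] [-0.36944693 -0.00043553  0.0211268 ] 0.12242657707816898 ([0.07, -0.11, -11.7], [0.001, -0.0, -0.001])
```

Call:
move_arm(linear=[[0,0,-4],[0,0,-8],[0,0,-11.7],[0,0,-12],[0,0,-12],[0,0,-12]], angular=[[0,0,0],[0,0,0],[0,0,0],[0,0,0],[0,0,0],[0,0,0]], fingers=[1,1,1,1,1,1])

```text
time_s: 4.6
position: [0.5726, 0.146, 0.1425]
tcp_rot: [[0.978, 0.211, -0.001], [0.211, -0.978, -0.0], [-0.001, 0.0, -1.0]]
force: [0.9, -1.2, -1.1]
opening: 0.123
```

```bash
cat >> h.py <<'E'
AX=np.array([.557,-.140]);L=.0902;ZT=.088
def at(h,tip,z=ZT):  # hand pose with bar at hole angle h (deg), tip radius m
    a=np.radians(h);p=AX+(tip+L)*np.array([np.cos(a),np.sin(a)]);return (p[0],p[1],z),h-180
def torque():
    s=read_state();r=np.array(s["position"])[:2]-AX;F=s["force"];m=s["moment"][2]
    return r[0]*F[1]-r[1]*F[0],m
E
python3 - <<'E'
from h import *
s=read_state();print(s['position'],s['force'],s['moment'],s['opening'],goal(*at(192.3,.055,.143)),at(192.3,.055))
E
```

```text
[0.57261688 0.14599109 0.14250772] [ 0.88827211 -1.19138143 -1.08944153] [-0.00900809  0.00343344  0.00360262] 0.12256458623081352 ([-22.07, 27.66, -0.02], [0.0, 0.001, -0.002]) ((np.float64(0.4151329825919998), np.float64(-0.17093201208712666), 0.088), 12.300000000000011)
```

Call:
move_arm(linear=[[-22.1,27.7,0],[-22.1,27.7,0],[-22.1,27.7,0],[-22.1,27.7,0],[-22.1,27.7,0],[-22.1,27.7,0],[-22.1,27.7,0],[-22.1,27.7,0],[-22.1,27.7,0],[-22.1,27.7,3],[-22.1,27.7,5.4],[-22.1,27.7,5.4]], angular=[[0,0,0],[0,0,0],[0,0,0],[0,0,0],[0,0,0],[0,0,0],[0,0,0],[0,0,0],[0,0,0],[0,0,0],[0,0,0],[0,0,0]], fingers=[1,1,1,1,1,1,1,1,1,1,1,1])

```text
time_s: 5.6
position: [0.4108, -0.1694, 0.0843]
tcp_rot: [[0.978, 0.209, -0.011], [0.209, -0.978, 0.007], [-0.009, -0.009, -1.0]]
force: [-0.3, 0.6, -1.7]
opening: 0.129
```

Run:
```python
from h import *
s=read_state();print(s['position'],s['force'],s['moment'],s['opening'],goal(*at(192.3,.055)))
t=capture("top");c=capture("side");a=crop(t,290,400,190,290,4);b=crop(c,270,400,190,290,4)
cv2.imwrite("pics/ins.png",np.vstack([np.hstack([a,b[:,90:450]])]))
```

```text
[ 0.41080509 -0.16941335  0.08430491] [-0.29963182  0.60400782 -1.72798433] [ 0.0531937   0.0234444  -0.00952699] 0.1291901032644917 ([0.39, 0.24, -0.38], [-0.009, 0.009, -0.005])
```

View pics/ins.png

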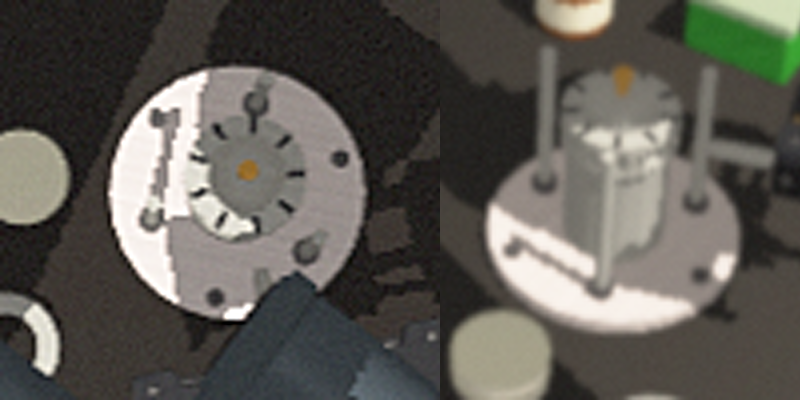

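Run:
```python
from h import *
s=read_state();R=np.array(s["tcp_rot"]);P=s["position"]
t=capture("top");c=capture("side")
B=np.array([0,0,-.018])
for l in(.09,.08,.06): 
    q=P+R@(np.array([l,0,0])+B);print(l,q,proj(t,q),proj(c,q))
print(plane(t,(355.5,257),.106),plane(c,(360.5,227.5),.106),holes(t,AX)[:2],s['position'],goal(*at(192.3,.055)))
cv2.imwrite("pics/x.png",np.hstack([crop(t,335,385,240,270,8),crop(c,345,395,213,243,8)]))
```

```text
0.09 [ 0.50124355 -0.15118687  0.10475178] [[355.02719447 256.0769989 ]] [[358.93010177 225.02682703]]
0.08 [ 0.49146777 -0.15329194  0.10480487] [[355.82480405 260.0036597 ]] [[362.787072  225.8269156]]
0.06 [ 0.47191621 -0.15750208  0.10491106] [[357.42306364 267.87194946]] [[370.53631475 227.43441583]]
[[ 0.49887273 -0.15232191  0.106     ]] [[ 0.49342863 -0.1435948   0.106     ]] (np.float64(32.45159000513698), np.float64(0.9089561691963893)) [ 0.41315067 -0.17007164  0.08723006] ([0.02, -0.0, 0.1], [-0.0, 0.002, -0.002])
```

View pics/x.png

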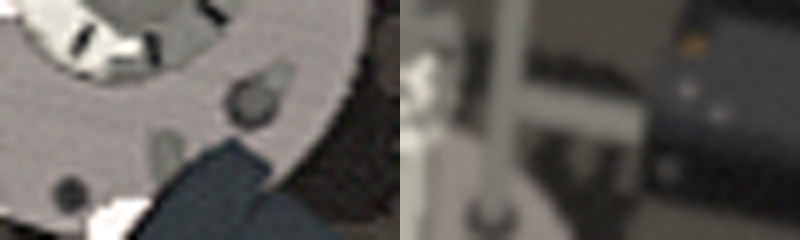

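Call:
move_arm(linear=[[0.5,0,0.05],[1,0,0.05],[1.5,0,0.05],[1.8,0,0.05],[2.1,0,0.05],[2.4,0,0.05],[2.7,0,0.05],[2.9,0,0.05],[3.1,0,0.05],[3.1,0,0.05]], angular=[[0,0,0],[0,0,0],[0,0,0],[0,0,0],[0,0,0],[0,0,0],[0,0,0],[0,0,0],[0,0,0],[0,0,0]], fingers=[1,1,1,1,1,1,1,1,1,1])

```text
time_s: 6.63
position: [0.4456, -0.1645, 0.0884]
tcp_rot: [[0.977, 0.212, -0.001], [0.212, -0.977, -0.0], [-0.001, -0.0, -1.0]]
force: [-0.5, -0.8, -0.7]
opening: 0.122
```

```bash
cat >> h.py <<'E'
def arc(h1,tip,n,z=ZT):
    s=read_state();P=np.array(s["position"]);d=P[:2]-AX;h0=np.degrees(np.arctan2(d[1],d[0]))%360;tip0=np.hypot(*d)-L
    print("h0 %.2f tip0 %.4f yaw+180 %.2f z %.4f"%(h0,tip0,np.degrees(np.arctan2(s["tcp_rot"][1][0],s["tcp_rot"][0][0]))+180,P[2]))
    Ls,As=[],[]
    for k in range(1,n+1):
        h=h0+(h1-h0)*k/n;l,a=goal(*at(h,tip,z),s=s);Ls.append(np.round(l,2).tolist());As.append(np.round(a,3).tolist())
    print(Ls);print(As)
def rep():
    s=read_state();print(round(s["time_s"],2),"F",np.round(s['force'],2),"M",np.round(s['moment'],3),"op",round(s['opening'],3),"torq",np.round(torque(),3))
E
python3 - <<'E'
from h import *
rep();arc(177,.024,11)
E
```

```text
6.63 F [-0.54 -0.78 -0.67] M [0.018 0.048 0.012] op 0.122 torq [0.073 0.012]
h0 192.39 tip0 0.0238 yaw+180 192.21 z 0.0884
[[-0.02, -0.28, 0.04], [-0.01, -0.56, 0.04], [0.01, -0.84, 0.04], [0.03, -1.11, 0.04], [0.06, -1.39, 0.04], [0.1, -1.67, 0.04], [0.14, -1.94, 0.04], [0.19, -2.22, 0.04], [0.25, -2.49, 0.04], [0.31, -2.76, 0.04], [0.38, -3.03, 0.04]]
[[-0.0, 0.001, 0.021], [-0.0, 0.001, 0.046], [0.0, 0.001, 0.07], [0.0, 0.001, 0.095], [0.0, 0.001, 0.119], [0.0, 0.001, 0.143], [0.0, 0.001, 0.168], [0.0, 0.001, 0.192], [0.0, 0.001, 0.217], [0.0, 0.001, 0.241], [0.0, 0.001, 0.266]]
```

Call:
move_arm(linear=[[0,-0.28,0],[0,-0.56,0],[0,-0.84,0],[0.03,-1.11,0],[0.06,-1.39,0],[0.1,-1.67,0],[0.14,-1.94,0],[0.19,-2.22,0],[0.25,-2.49,0],[0.31,-2.76,0],[0.38,-3.03,0]], angular=[[0,0,0.021],[0,0,0.046],[0,0,0.07],[0,0,0.095],[0,0,0.119],[0,0,0.143],[0,0,0.168],[0,0,0.192],[0,0,0.217],[0,0,0.241],[0,0,0.266]], fingers=[1,1,1,1,1,1,1,1,1,1,1])

```text
time_s: 7.55
position: [0.4426, -0.1353, 0.0884]
tcp_rot: [[0.998, -0.056, -0.002], [-0.056, -0.998, -0.002], [-0.002, 0.002, -1.0]]
force: [-3.3, -6.1, -1.1]
opening: 0.127
```

Run:
```python
from h import *
rep();arc(150,.024,12)
t=capture("top");print(holes(t,AX)[:2])
```

```text
7.55 F [-3.31 -6.14 -1.1 ] M [-1.013  0.577 -0.496] op 0.127 torq [ 0.718 -0.496]
h0 177.67 tip0 0.0243 yaw+180 176.82 z 0.0884
[[0.04, -0.46, 0.04], [0.06, -0.92, 0.04], [0.1, -1.38, 0.04], [0.15, -1.83, 0.04], [0.23, -2.29, 0.03], [0.32, -2.74, 0.03], [0.44, -3.18, 0.03], [0.57, -3.62, 0.03], [0.71, -4.06, 0.03], [0.88, -4.49, 0.03], [1.06, -4.91, 0.03], [1.26, -5.32, 0.03]]
[[0.002, 0.002, 0.025], [0.002, 0.002, 0.066], [0.002, 0.002, 0.106], [0.002, 0.002, 0.146], [0.002, 0.001, 0.186], [0.002, 0.001, 0.227], [0.002, 0.001, 0.267], [0.002, 0.001, 0.307], [0.002, 0.001, 0.347], [0.002, 0.001, 0.388], [0.002, 0.001, 0.428], [0.002, 0.001, 0.468]]
(np.float64(28.909103825003587), np.float64(0.9093341722310855))
```

Run:
```python
from h import *
t=capture("top");c=capture("side");a=crop(t,325,385,205,275,7);b=crop(c,310,375,195,255,7)
o=np.zeros((490,875,3),np.uint8);o[:,:420]=a;o[:420,420:875]=b;cv2.imwrite("pics/y.png",o[:,:800])
d=holes(t,AX)[2];th=np.arange(0,360,.5)
from scipy.signal import find_peaks
p=find_peaks(d,.1,distance=20)[0];print([(th[i],round(d[i],2)) for i in p],proj(t,[[*AX,.119]]))
```

```text
[(np.float64(29.0), np.float32(0.4)), (np.float64(68.5), np.float32(0.4)), (np.float64(108.5), np.float32(0.4)), (np.float64(147.5), np.float32(0.4)), (np.float64(188.0), np.float32(0.4)), (np.float64(227.5), np.float32(0.4)), (np.float64(267.5), np.float32(0.4)), (np.float64(308.0), np.float32(0.4)), (np.float64(348.5), np.float32(0.4))] [[351.12426091 233.16290665]]
```

View pics/y.png

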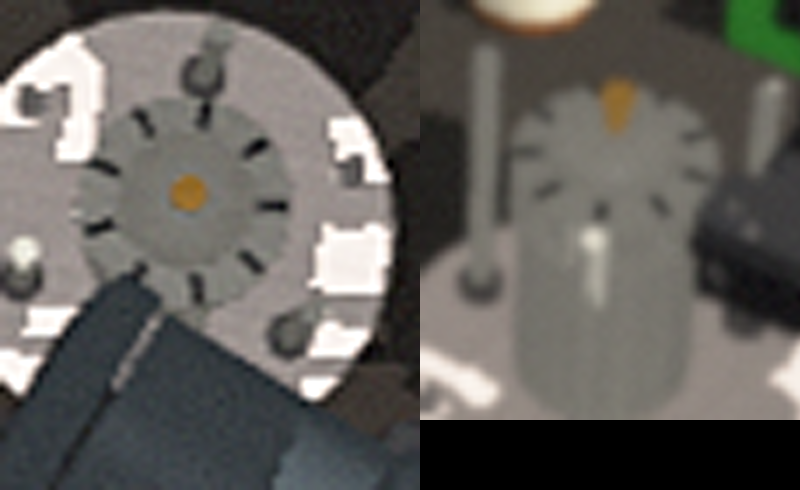

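```bash
cat >> h.py <<'E'
def arc2(h1,n,yo=-4.,tip=.024,z=ZT,h0=None):
    s=read_state();P=np.array(s["position"]);d=P[:2]-AX;hh=np.degrees(np.arctan2(d[1],d[0]))%360;h0=h0 or hh
    print("h %.2f tip %.4f yaw+180 %.2f z %.4f"%(hh,np.hypot(*d)-L,np.degrees(np.arctan2(s["tcp_rot"][1][0],s["tcp_rot"][0][0]))+180,P[2]))
    Ls,As=[],[]
    for k in range(1,n+1):
        h=h0+(h1-h0)*k/n;p,y=at(h,tip,z);l,a=goal(p,y+yo,s=s);Ls.append(np.round(l,1).tolist());As.append([0,0,round(float(a[2]),2)])
    print(Ls);print(As)
E
python3 - <<'E'
from h import *
arc2(150,12)
E
```

```text
h 177.60 tip 0.0243 yaw+180 176.90 z 0.0884
[[0.0, -0.5, 0.0], [0.1, -0.9, 0.0], [0.1, -1.4, 0.0], [0.2, -1.8, 0.0], [0.2, -2.3, 0.0], [0.3, -2.7, 0.0], [0.4, -3.2, 0.0], [0.6, -3.6, 0.0], [0.7, -4.0, 0.0], [0.9, -4.5, 0.0], [1.1, -4.9, 0.0], [1.3, -5.3, 0.0]]
[[0, 0, 0.1], [0, 0, 0.14], [0, 0, 0.18], [0, 0, 0.22], [0, 0, 0.26], [0, 0, 0.3], [0, 0, 0.34], [0, 0, 0.38], [0, 0, 0.42], [0, 0, 0.46], [0, 0, 0.5], [0, 0, 0.54]]
```

Call:
move_arm(linear=[[0,-0.5,0],[0.1,-0.9,0],[0.1,-1.4,0],[0.2,-1.8,0],[0.2,-2.3,0],[0.3,-2.7,0],[0.4,-3.2,0],[0.6,-3.6,0],[0.7,-4.0,0],[0.9,-4.5,0],[1.1,-4.9,0],[1.3,-5.3,0]], angular=[[0,0,0.1],[0,0,0.14],[0,0,0.18],[0,0,0.22],[0,0,0.26],[0,0,0.3],[0,0,0.34],[0,0,0.38],[0,0,0.42],[0,0,0.46],[0,0,0.5],[0,0,0.54]], fingers=[1,1,1,1,1,1,1,1,1,1,1,1])

```text
time_s: 8.7
position: [0.4575, -0.0837, 0.0882]
tcp_rot: [[0.827, -0.563, -0.004], [-0.563, -0.827, -0.002], [-0.002, 0.004, -1.0]]
force: [-3.4, -4.3, -1.3]
opening: 0.121
```

Run:
```python
from h import *
rep();t=capture("top");print(holes(t,AX)[:2]);arc2(121,12)
```

```text
8.7 F [-3.37 -4.34 -1.32] M [-0.797  0.515 -0.407] op 0.121 torq [ 0.621 -0.407]
(np.float64(8.962354915624177), np.float64(0.8629634599271049))
h 150.21 tip 0.0242 yaw+180 145.69 z 0.0882
[[-0.0, -0.5, 0.0], [-0.0, -1.0, 0.0], [-0.0, -1.5, 0.0], [0.0, -1.9, 0.0], [0.1, -2.4, 0.0], [0.2, -2.9, 0.0], [0.3, -3.4, 0.0], [0.4, -3.8, 0.0], [0.5, -4.3, 0.0], [0.7, -4.8, -0.0], [0.8, -5.2, -0.0], [1.0, -5.7, -0.0]]
[[0, 0, 0.03], [0, 0, 0.08], [0, 0, 0.12], [0, 0, 0.16], [0, 0, 0.2], [0, 0, 0.25], [0, 0, 0.29], [0, 0, 0.33], [0, 0, 0.37], [0, 0, 0.42], [0, 0, 0.46], [0, 0, 0.5]]
```

Run:
```python
from h import *
t=capture("top");c=capture("side");a=crop(t,315,385,210,280,6);b=crop(c,305,365,195,265,6)
o=np.hstack([a,b]);cv2.imwrite("pics/z.png",o)
```

```text
(no output)
```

View pics/z.png

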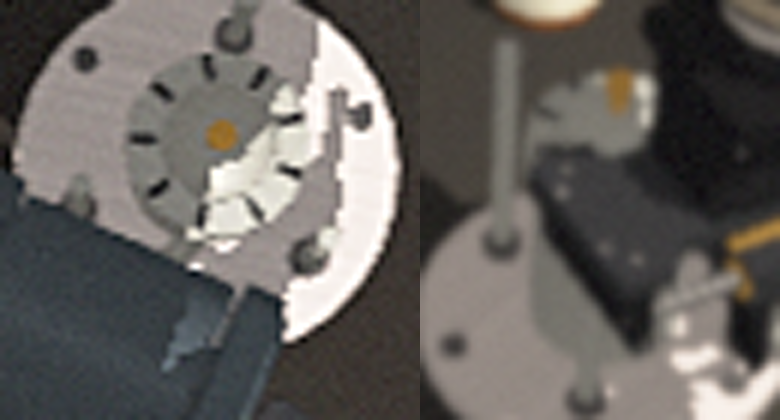

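Run:
```python
from h import *
s=read_state();R=np.array(s["tcp_rot"]);P=s["position"];c=capture("side");t=capture("top")
for l in(-.07,-.03,.06,.07): 
    q=P+R@np.array([l,0,-.018]);print(l,q,proj(c,q),proj(t,q))
print(plane(c,[(357.8,241.3),(345.5,246.5)],.106),plane(t,(345.5,251),.106)) 
g=crop(c,335,365,230,260,20);cv2.imwrite("pics/w.png",np.hstack([g[:,:]]))
```

```text
-0.07 [ 0.39953304 -0.04427619  0.10627274] [[379.03879964 266.52180074]] [[311.38337981 296.28728297]]
-0.03 [ 0.43266982 -0.06668039  0.10619452] [[369.99187465 255.37308234]] [[320.66868245 283.02880844]]
0.06 [ 0.50722757 -0.11708982  0.10601851] [[350.97703153 231.94068607]] [[341.41262893 253.4085476 ]]
0.07 [ 0.51551176 -0.12269087  0.10599896] [[348.97077679 229.46833561]] [[343.70496006 250.13533022]]
[[ 0.47828592 -0.09553802  0.106     ]
 [ 0.49656054 -0.06459728  0.106     ]] [[ 0.51342764 -0.12719769  0.106     ]]
```

View pics/w.png

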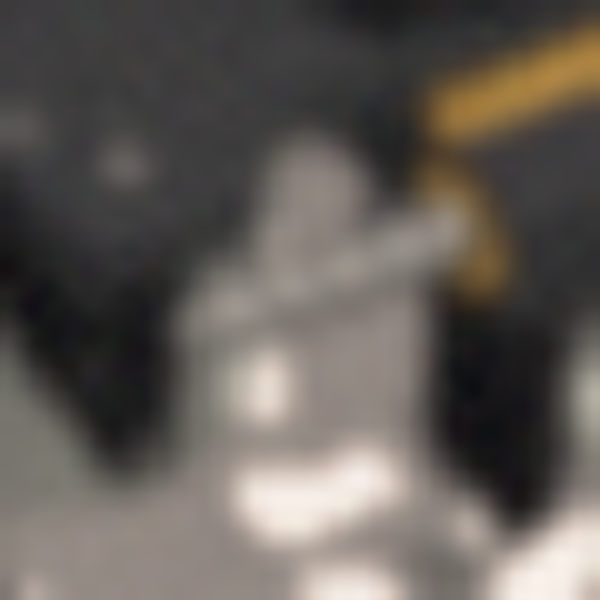

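Call:
move_arm(linear=[[0,0.3,0],[0,0.6,0],[0,0.8,0],[-0.8,0.8,0],[-1.8,0.8,0],[-3,0.8,0],[-4.5,0.8,0],[-6,0.8,0],[-6,0.8,-3],[-6,0.8,-5.5],[-6,0.8,-5.5],[-6,0.8,-5.5]], angular=[[0,0,0],[0,0,0],[0,0,0],[0,0,0],[0,0,0],[0,0,0],[0,0,0],[0,0,0],[0,0,0],[0,0,0],[0,0,0],[0,0,0]], fingers=[1,1,1,1,1,1,1,1,1,1,1,1])

```text
time_s: 9.95
position: [0.4032, -0.0562, 0.1441]
tcp_rot: [[0.829, -0.56, -0.002], [-0.56, -0.829, -0.003], [0.0, 0.003, -1.0]]
force: [-0.0, -0.3, -1.0]
opening: 0.123
```

Run:
```python
from h import *
rep();t=capture("top");print(holes(t,AX)[:2]);print(goal((.5736,.1457,.14),12.2))
```

```text
9.95 F [-0.01 -0.34 -0.97] M [ 0.069  0.035 -0.022] op 0.123 torq [ 0.053 -0.022]
(np.float64(8.869452646958923), np.float64(0.8696042014694322))
([2.87, -26.29, 0.22], [0.003, 0.004, -0.807])
```

Call:
move_arm(linear=[[2.9,-26.3,0],[2.9,-26.3,0],[2.9,-26.3,0],[2.9,-26.3,0],[2.9,-26.3,0],[2.9,-26.3,0],[2.9,-26.3,2],[2.9,-26.3,4],[2.9,-26.3,4],[2.9,-26.3,4]], angular=[[0,0,-0.11],[0,0,-0.22],[0,0,-0.33],[0,0,-0.44],[0,0,-0.55],[0,0,-0.66],[0,0,-0.77],[0,0,-0.807],[0,0,-0.807],[0,0,-0.807]], fingers=[1,1,1,1,1,1,1,1,1,1])

```text
time_s: 10.83
position: [0.5707, 0.1455, 0.0992]
tcp_rot: [[0.978, 0.21, -0.012], [0.21, -0.978, -0.003], [-0.012, 0.0, -1.0]]
force: [-1.0, -0.5, -2.1]
opening: 0.123
```

Run:
```python
from h import *
rep();s=read_state();R=np.array(s["tcp_rot"]);P=s["position"];t=capture("top");c=capture("side")
for l in(-.07,.09): 
    q=P+R@np.array([l,0,-.018]);print(l,q,proj(t,q),proj(c,q))
print(goal((.5736,.1457,.0245),12.2))
cv2.imwrite("pics/v.png",np.hstack([crop(t,210,285,180,280,6)[:600,:390],crop(c,215,305,260,345,6)[:600,:400][0:600] if 0 else cv2.copyMakeBorder(crop(c,220,286,265,345,6)[:480],0,120,0,0,0)]))
```

```text
10.83 F [-1.02 -0.54 -2.1 ] M [-0.023 -0.006 -0.086] op 0.123 torq [ 0.284 -0.086]
-0.07 [0.50243964 0.13079803 0.11803675] [[241.22902102 253.23684431]] [[303.30310264 297.74280554]]
0.09 [0.65885153 0.16443633 0.11609105] [[229.7183355  190.58757986]] [[234.51606589 281.43209204]]
([0.13, -0.06, 7.72], [0.001, 0.006, -0.002])
```

View pics/v.png

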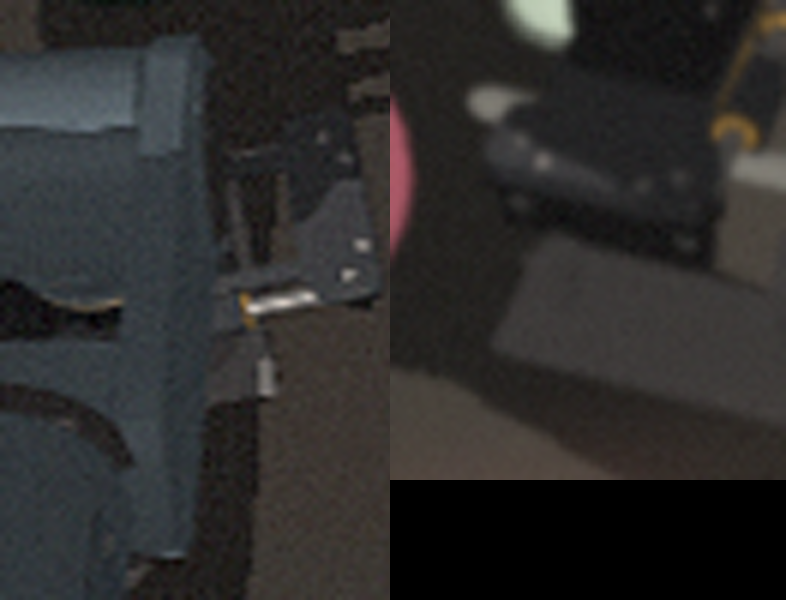

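Call:
move_arm(linear=[[0.2,0,3],[0.2,0,5],[0.2,0,6.5],[0.2,0,7.5],[0.2,0,7.6],[0.2,0,7.6],[0.2,0,7.6],[0.2,0,7.6],[0.2,0,7.6],[0.2,0,7.6],[0.2,0,7.6]], angular=[[0,0.006,0],[0,0.006,0],[0,0.006,0],[0,0.006,0],[0,0.006,0],[0,0.006,0],[0,0.006,0],[0,0.006,0],[0,0.006,0],[0,0.006,0],[0,0.006,0]], fingers=[1,1,1,1,1,0,0,0,0,0,0])

```text
time_s: 11.85
position: [0.5748, 0.1453, 0.0263]
tcp_rot: [[0.978, 0.209, 0.001], [0.209, -0.978, -0.001], [0.001, 0.001, -1.0]]
force: [-0.3, 0.3, 0.1]
opening: 0.463
```

Run:
```python
from h import *
rep();u=np.array([np.cos(np.radians(12.2)),np.sin(np.radians(12.2))]);b=np.array([.5834,.1481])+.022*u
print(read_state()["position"],goal((*b,.0225),12.2))
```

```text
11.85 F [-0.34  0.29  0.1 ] M [ 0.055 -0.021  0.037] op 0.463 torq [0.104 0.037]
[0.57476616 0.14526636 0.02631867] ([3.1, -0.1, 0.38], [0.001, -0.001, -0.002])
```

Call:
move_arm(linear=[[1.5,-0.05,0],[3.1,-0.1,0.4],[3.1,-0.1,0.4],[3.1,-0.1,0.4],[3.1,-0.1,0.4],[3.1,-0.1,0.4],[3.1,-0.1,0.4],[3.1,-0.1,0.4],[3.1,-0.1,0.4],[3.1,-0.1,0.4],[3.1,-0.1,0.4]], angular=[[0,0,0],[0,0,0],[0,0,0],[0,0,0],[0,0,0],[0,0,0],[0,0,0],[0,0,0],[0,0,0],[0,0,0],[0,0,0]], fingers=[0,0,0,1,1,1,1,1,1,1,1])

```text
time_s: 12.77
position: [0.6045, 0.1526, 0.0224]
tcp_rot: [[0.978, 0.21, 0.0], [0.21, -0.978, -0.001], [0.0, 0.001, -1.0]]
force: [-0.5, -0.6, 1.5]
opening: 0.126
```

Run:
```python
from h import *
rep();print(read_state()["position"])
c=capture("side");cv2.imwrite("pics/u.png",crop(c,220,320,260,350,6));t=capture("top")
for l in(-.102,.058):
    q=read_state()["position"]+Rd(12.2)@np.array([l,0,-.0185]);print(proj(c,q))
```

```text
12.77 F [-0.52 -0.58  1.45] M [-0.083  0.142  0.053] op 0.126 torq [0.123 0.053]
[0.60450875 0.15263521 0.02238259]
[[302.33651607 318.79317978]]
[[236.763416   302.23132557]]
```

View pics/u.png

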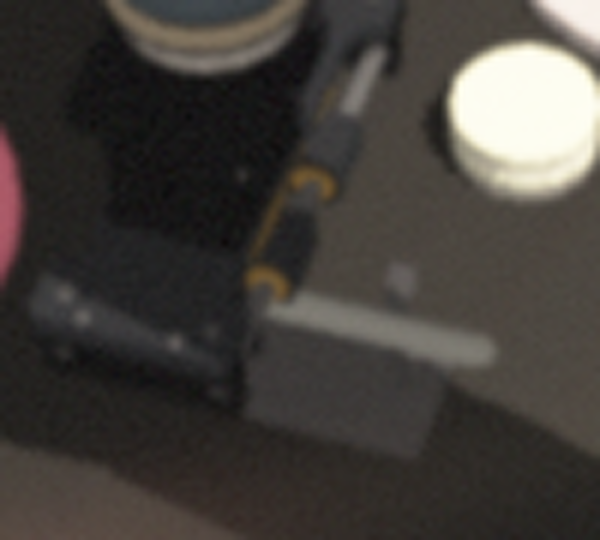

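Bar's outer end is at crop (495,350), about (302,318) in the image, which matches the prediction, so it is seated and gripped 22 mm inward of its middle. Lifting to the next hole, at 208.9°.

Call:
move_arm(linear=[[0,0,-4],[0,0,-8],[0,0,-12],[0,0,-12.2],[0,0,-12.2]], angular=[[0,0,0],[0,0,0],[0,0,0],[0,0,0],[0,0,0]], fingers=[1,1,1,1,1])

```text
time_s: 13.28
position: [0.6068, 0.1531, 0.1475]
tcp_rot: [[0.978, 0.21, 0.008], [0.21, -0.978, -0.0], [0.008, 0.002, -1.0]]
force: [0.1, 0.3, -1.3]
opening: 0.123
```

```bash
sed -i 's/L=.0902;ZT=.088/L=.058;ZT=.0875/' h.py
python3 - <<'E'
from h import *
rep();print(goal(*at(208.9,.056,.145)))
E
```

```text
13.28 F [ 0.1   0.27 -1.28] M [-0.017 -0.039 -0.002] op 0.123 torq [-0.015 -0.002]
([-21.93, 30.91, 0.15], [0.003, -0.007, -0.293])
```

Call:
move_arm(linear=[[-21.9,30.9,0.1],[-21.9,30.9,0.1],[-21.9,30.9,0.1],[-21.9,30.9,0.1],[-21.9,30.9,0.1],[-21.9,30.9,0.1],[-21.9,30.9,0.1],[-21.9,30.9,0.1],[-21.9,30.9,0.1],[-21.9,30.9,0.1],[-21.9,30.9,0.1],[-21.9,30.9,0.1]], angular=[[0,-0.007,-0.1],[0,-0.007,-0.2],[0,-0.007,-0.293],[0,-0.007,-0.293],[0,-0.007,-0.293],[0,-0.007,-0.293],[0,-0.007,-0.293],[0,-0.007,-0.293],[0,-0.007,-0.293],[0,-0.007,-0.293],[0,-0.007,-0.293],[0,-0.007,-0.293]], fingers=[1,1,1,1,1,1,1,1,1,1,1,1])

```text
time_s: 14.28
position: [0.4563, -0.1942, 0.1442]
tcp_rot: [[0.876, 0.482, -0.001], [0.482, -0.876, -0.0], [-0.001, -0.0, -1.0]]
force: [0.1, 0.7, -0.8]
opening: 0.122
```

Run:
```python
from h import *
rep();print(read_state()["position"],goal(*at(208.9,.056)),goal(*at(208.9,.023)));print(holes(capture("top"),AX)[:2])
```

```text
14.28 F [ 0.05  0.65 -0.85] M [-0.012 -0.026 -0.061] op 0.122 torq [-0.063 -0.061]
[ 0.4563064  -0.19417214  0.14421692] ([0.04, 0.13, 5.67], [-0.0, 0.001, -0.002]) ([3.34, 0.12, 5.67], [-0.0, 0.001, -0.002])
(np.float64(7.965109765658801), np.float64(0.8678896372317411))
```

Call:
move_arm(linear=[[0,0.1,3],[0,0.1,5.2],[0,0.1,5.65],[0,0.1,5.65],[0.6,0.1,5.65],[1.2,0.1,5.65],[1.7,0.1,5.65],[2.1,0.1,5.65],[2.5,0.1,5.65],[2.9,0.1,5.65],[3.3,0.1,5.65],[3.3,0.1,5.65]], angular=[[0,0,0],[0,0,0],[0,0,0],[0,0,0],[0,0,0],[0,0,0],[0,0,0],[0,0,0],[0,0,0],[0,0,0],[0,0,0],[0,0,0]], fingers=[1,1,1,1,1,1,1,1,1,1,1,1])

```text
time_s: 15.33
position: [0.4868, -0.1783, 0.0881]
tcp_rot: [[0.875, 0.484, -0.0], [0.484, -0.875, -0.001], [-0.001, 0.001, -1.0]]
force: [0.2, -0.2, -1.8]
opening: 0.124
```

Run:
```python
from h import *
rep();arc2(190,12,yo=3,tip=.023);print(holes(capture("top"),AX)[:2])
```

```text
15.33 F [ 0.19 -0.21 -1.83] M [-0.03  -0.058  0.069] op 0.124 torq [0.022 0.069]
h 208.61 tip 0.0219 yaw+180 208.93 z 0.0881
[[-0.1, -0.2, 0.1], [-0.1, -0.4, 0.1], [-0.1, -0.7, 0.1], [-0.0, -0.9, 0.1], [-0.0, -1.1, 0.1], [0.0, -1.3, 0.1], [0.0, -1.5, 0.1], [0.1, -1.7, 0.1], [0.1, -2.0, 0.1], [0.2, -2.2, 0.1], [0.3, -2.4, 0.1], [0.3, -2.6, 0.1]]
[[0, 0, -0.02], [0, 0, 0.01], [0, 0, 0.03], [0, 0, 0.06], [0, 0, 0.09], [0, 0, 0.12], [0, 0, 0.14], [0, 0, 0.17], [0, 0, 0.2], [0, 0, 0.22], [0, 0, 0.25], [0, 0, 0.28]]
(np.float64(7.579516977697371), np.float64(0.6319616877791787))
```

Call:
move_arm(linear=[[-0.1,-0.2,0],[-0.1,-0.4,0],[-0.1,-0.7,0],[0,-0.9,0],[0,-1.1,0],[0,-1.3,0],[0,-1.5,0],[0.1,-1.7,0],[0.1,-2.0,0],[0.2,-2.2,0],[0.3,-2.4,0],[0.3,-2.6,0]], angular=[[0,0,-0.02],[0,0,0.01],[0,0,0.03],[0,0,0.06],[0,0,0.09],[0,0,0.12],[0,0,0.14],[0,0,0.17],[0,0,0.2],[0,0,0.22],[0,0,0.25],[0,0,0.28]], fingers=[1,1,1,1,1,1,1,1,1,1,1,1])

```text
time_s: 16.38
position: [0.4775, -0.1562, 0.0884]
tcp_rot: [[0.975, 0.221, 0.002], [0.221, -0.975, -0.004], [0.001, 0.005, -1.0]]
force: [0.1, -6.0, -1.9]
opening: 0.129
```

Run:
```python
from h import *
rep();print(holes(capture("top"),AX)[:2]);arc2(158,12,yo=3,tip=.023)
```

```text
16.38 F [ 0.1  -5.98 -1.91] M [-0.946 -0.093 -0.281] op 0.129 torq [ 0.477 -0.281]
(np.float64(37.38443627025733), np.float64(0.4937527923160762))
h 191.28 tip 0.0232 yaw+180 192.70 z 0.0884
[[0.0, -0.4, 0.1], [0.1, -0.8, 0.1], [0.1, -1.2, 0.1], [0.2, -1.6, 0.1], [0.3, -1.9, 0.1], [0.4, -2.3, 0.1], [0.5, -2.7, 0.1], [0.7, -3.0, 0.1], [0.9, -3.4, 0.1], [1.0, -3.8, 0.1], [1.2, -4.1, 0.1], [1.4, -4.4, 0.1]]
[[0, 0, 0.02], [0, 0, 0.07], [0, 0, 0.12], [0, 0, 0.17], [0, 0, 0.21], [0, 0, 0.26], [0, 0, 0.31], [0, 0, 0.36], [0, 0, 0.41], [0, 0, 0.46], [0, 0, 0.51], [0, 0, 0.55]]
```

Call:
move_arm(linear=[[0,-0.4,0],[0.1,-0.8,0],[0.1,-1.2,0],[0.2,-1.6,0],[0.3,-1.9,0],[0.4,-2.3,0],[0.5,-2.7,0],[0.7,-3.0,0],[0.9,-3.4,0],[1.0,-3.8,0],[1.2,-4.1,0],[1.4,-4.4,0]], angular=[[0,0,0.02],[0,0,0.07],[0,0,0.12],[0,0,0.17],[0,0,0.21],[0,0,0.26],[0,0,0.31],[0,0,0.36],[0,0,0.41],[0,0,0.46],[0,0,0.51],[0,0,0.55]], fingers=[1,1,1,1,1,1,1,1,1,1,1,1])

```text
time_s: 17.43
position: [0.4809, -0.1111, 0.0882]
tcp_rot: [[0.946, -0.325, 0.002], [-0.325, -0.946, -0.006], [0.004, 0.005, -1.0]]
force: [-1.9, -5.3, -3.0]
opening: 0.124
```

Run:
```python
from h import *
rep();print(holes(capture("top"),AX)[:2]);arc2(122,12,yo=3,tip=.023)
```

```text
17.43 F [-1.92 -5.3  -2.99] M [-1.047  0.316 -0.304] op 0.124 torq [ 0.459 -0.304]
(np.float64(2.799629817776564), np.float64(0.64158464444582))
h 158.83 tip 0.0233 yaw+180 160.98 z 0.0883
[[0.1, -0.4, 0.1], [0.1, -0.9, 0.1], [0.2, -1.3, 0.1], [0.3, -1.7, 0.1], [0.4, -2.1, 0.1], [0.5, -2.5, 0.1], [0.7, -2.9, 0.1], [0.9, -3.3, 0.1], [1.1, -3.7, 0.1], [1.3, -4.1, 0.1], [1.6, -4.4, 0.1], [1.8, -4.8, 0.1]]
[[0, 0, 0.04], [0, 0, 0.09], [0, 0, 0.15], [0, 0, 0.2], [0, 0, 0.25], [0, 0, 0.31], [0, 0, 0.36], [0, 0, 0.41], [0, 0, 0.47], [0, 0, 0.52], [0, 0, 0.57], [0, 0, 0.63]]
```

Call:
move_arm(linear=[[0.1,-0.4,0],[0.1,-0.9,0],[0.2,-1.3,0],[0.3,-1.7,0],[0.4,-2.1,0],[0.5,-2.5,0],[0.7,-2.9,0],[0.9,-3.3,0],[1.1,-3.7,0],[1.3,-4.1,0],[1.6,-4.4,0],[1.8,-4.8,0]], angular=[[0,0,0.04],[0,0,0.09],[0,0,0.15],[0,0,0.2],[0,0,0.25],[0,0,0.31],[0,0,0.36],[0,0,0.41],[0,0,0.47],[0,0,0.52],[0,0,0.57],[0,0,0.63]], fingers=[1,1,1,1,1,1,1,1,1,1,1,1])

```text
time_s: 18.48
position: [0.5113, -0.0719, 0.0877]
tcp_rot: [[0.57, -0.822, -0.003], [-0.822, -0.57, -0.006], [0.003, 0.006, -1.0]]
force: [-2.9, -6.8, -0.4]
opening: 0.126
```

Run:
```python
from h import *
rep();h,k,d=holes(capture("top"),AX);print(h,k);arc2(126,1,yo=2,tip=.023);arc2(126,3,yo=2,tip=.06)
```

```text
18.48 F [-2.86 -6.77 -0.43] M [-1.106  0.544 -0.335] op 0.126 torq [ 0.504 -0.335]
7.171615910349869 0.503660789736882
h 123.27 tip 0.0238 yaw+180 124.60 z 0.0878
[[0.1, 0.4, 0.0]]
[[0, 0, -0.06]]
h 123.27 tip 0.0238 yaw+180 124.60 z 0.0878
[[-3.6, 0.1, 0.0], [-3.6, 0.3, 0.0], [-3.6, 0.5, 0.0]]
[[0, 0, -0.03], [0, 0, -0.04], [0, 0, -0.06]]
```

Call:
move_arm(linear=[[0.05,0.3,0],[0.05,0.5,0],[-0.5,0.5,0],[-1.5,0.5,0],[-2.7,0.5,0],[-3.8,0.5,0],[-3.8,0.5,0]], angular=[[0,0,-0.03],[0,0,-0.05],[0,0,-0.05],[0,0,-0.05],[0,0,-0.05],[0,0,-0.05],[0,0,-0.05]], fingers=[1,1,1,1,1,1,1])

```text
time_s: 19.12
position: [0.483, -0.0402, 0.0874]
tcp_rot: [[0.61, -0.793, -0.007], [-0.793, -0.61, -0.004], [-0.001, 0.008, -1.0]]
force: [-1.6, -0.2, -1.5]
opening: 0.123
```

Run:
```python
from h import *
rep();h,k,d=holes(capture("top"),AX);print(h,k);arc2(207.3,12,yo=0,tip=.058)
```

```text
19.12 F [-1.59 -0.16 -1.5 ] M [ 0.091  0.069 -0.038] op 0.123 torq [ 0.171 -0.038]
6.283196693419067 0.9211655147947816
h 126.24 tip 0.0643 yaw+180 127.58 z 0.0876
[[0.7, 1.4, 0.0], [0.9, 2.7, 0.0], [1.3, 4.0, 0.0], [1.8, 5.3, 0.0], [2.4, 6.5, 0.1], [3.2, 7.6, 0.1], [4.2, 8.6, 0.1], [5.2, 9.5, 0.1], [6.3, 10.3, 0.1], [7.6, 10.9, 0.1], [8.8, 11.4, 0.1], [10.2, 11.7, 0.1]]
[[0, 0, -0.1], [0, 0, -0.21], [0, 0, -0.33], [0, 0, -0.45], [0, 0, -0.57], [0, 0, -0.68], [0, 0, -0.8], [0, 0, -0.92], [0, 0, -1.04], [0, 0, -1.16], [0, 0, -1.27], [0, 0, -1.39]]
```

Call:
move_arm(linear=[[0.5,1.4,0],[0.8,2.7,0],[1.3,4.0,0],[1.8,5.3,0],[2.4,6.5,0],[3.2,7.6,0],[4.2,8.6,0],[5.2,9.5,0],[6.3,10.3,0],[7.6,10.9,0],[8.8,11.4,0],[10.2,11.7,0]], angular=[[0,0,-0.1],[0,0,-0.21],[0,0,-0.33],[0,0,-0.45],[0,0,-0.57],[0,0,-0.68],[0,0,-0.8],[0,0,-0.92],[0,0,-1.04],[0,0,-1.16],[0,0,-1.27],[0,0,-1.39]], fingers=[1,1,1,1,1,1,1,1,1,1,1,1])

```text
time_s: 20.17
position: [0.4542, -0.1942, 0.0886]
tcp_rot: [[0.887, 0.462, -0.004], [0.462, -0.887, -0.006], [-0.006, 0.003, -1.0]]
force: [-0.2, -0.3, -2.4]
opening: 0.123
```

Run:
```python
from h import *
rep();h,k,d=holes(capture("top"),AX);print(h,k);arc2(206.3,1,yo=0,tip=.056);arc2(206.3,1,yo=0,tip=.022)
```

```text
20.17 F [-0.17 -0.31 -2.43] M [ 0.059  0.013 -0.006] op 0.123 torq [ 0.023 -0.006]
6.600870694441832 0.9075215945081774
h 210.05 tip 0.0573 yaw+180 207.73 z 0.0890
[[0.1, -0.8, 0.1]]
[[0, 0, 0.03]]
h 210.05 tip 0.0573 yaw+180 207.73 z 0.0890
[[3.5, -0.7, 0.1]]
[[0, 0, 0.03]]
```

Call:
move_arm(linear=[[0.1,-0.75,0.1],[0.1,-0.75,0.1],[0.1,-0.75,0.1]], angular=[[0,0,0.025],[0,0,0.025],[0,0,0.025]], fingers=[1,1,1])

```text
time_s: 20.47
position: [0.4536, -0.1891, 0.0877]
tcp_rot: [[0.897, 0.442, -0.001], [0.442, -0.897, -0.009], [-0.004, 0.007, -1.0]]
force: [0.8, 0.1, -0.6]
opening: 0.129
```

Run:
```python
from h import *
rep();arc2(206.5,1,yo=0,tip=.022)
```

```text
20.47 F [ 0.79  0.14 -0.64] M [-0.011  0.025 -0.034] op 0.129 torq [ 0.024 -0.034]
h 205.40 tip 0.0565 yaw+180 206.22 z 0.0877
[[3.4, 0.2, 0.0]]
[[0, 0, -0.01]]
```

Call:
move_arm(linear=[[0.1,0.2,0],[0.6,0.2,0],[1.1,0.2,0],[1.6,0.2,0],[2.1,0.2,0],[2.5,0.2,0],[2.9,0.2,0],[3.2,0.2,0],[3.4,0.2,0],[3.4,0.2,0]], angular=[[0,0,0],[0,0,0],[0,0,0],[0,0,0],[0,0,0],[0,0,0],[0,0,0],[0,0,0],[0,0,0],[0,0,0]], fingers=[1,1,1,1,1,1,1,1,1,1])

```text
time_s: 21.3
position: [0.4853, -0.1757, 0.0875]
tcp_rot: [[0.897, 0.442, -0.001], [0.442, -0.897, -0.009], [-0.004, 0.008, -1.0]]
force: [0.5, -0.7, -1.4]
opening: 0.126
```

Run:
```python
from h import *
rep();arc2(198,10,yo=3,tip=.0225)
```

```text
21.3 F [ 0.47 -0.74 -1.44] M [ 0.042 -0.036 -0.033] op 0.126 torq [ 0.07  -0.033]
h 206.48 tip 0.0221 yaw+180 206.25 z 0.0875
[[-0.0, -0.1, 0.0], [-0.0, -0.2, 0.0], [-0.0, -0.4, 0.0], [-0.0, -0.5, 0.0], [-0.0, -0.6, 0.0], [-0.0, -0.7, -0.0], [-0.0, -0.8, -0.0], [0.0, -1.0, -0.0], [0.0, -1.1, -0.0], [0.0, -1.2, -0.0]]
[[0, 0, -0.04], [0, 0, -0.03], [0, 0, -0.01], [0, 0, 0.0], [0, 0, 0.02], [0, 0, 0.03], [0, 0, 0.05], [0, 0, 0.06], [0, 0, 0.08], [0, 0, 0.09]]
```

Call:
move_arm(linear=[[0,-0.1,0],[0,-0.2,0],[0,-0.4,0],[0,-0.5,0],[0,-0.6,0],[0,-0.7,0],[0,-0.8,0],[0,-1.0,0],[0,-1.1,0],[0,-1.2,0]], angular=[[0,0,-0.04],[0,0,-0.03],[0,0,-0.01],[0,0,0],[0,0,0.02],[0,0,0.03],[0,0,0.05],[0,0,0.06],[0,0,0.08],[0,0,0.09]], fingers=[1,1,1,1,1,1,1,1,1,1])

```text
time_s: 22.13
position: [0.4811, -0.1668, 0.0879]
tcp_rot: [[0.934, 0.357, 0.002], [0.357, -0.934, -0.012], [-0.002, 0.012, -1.0]]
force: [0.7, -6.2, -2.1]
opening: 0.122
```

Run:
```python
from h import *
rep();h,k,d=holes(capture("top"),AX);print(h,k);rep();arc2(190,10,yo=3,tip=.0225)
```

```text
22.13 F [ 0.75 -6.17 -2.13] M [-1.015 -0.038 -0.301] op 0.122 torq [ 0.488 -0.301]
1.905040020500718 0.42916123856973726
22.18 F [ 0.21 -6.11 -1.42] M [-1.003 -0.076 -0.255] op 0.122 torq [ 0.47  -0.255]
h 199.36 tip 0.0225 yaw+180 200.90 z 0.0879
[[0.0, -0.1, 0.0], [0.0, -0.3, 0.0], [0.0, -0.4, 0.0], [0.0, -0.5, 0.0], [0.0, -0.7, 0.0], [0.1, -0.8, 0.0], [0.1, -0.9, 0.0], [0.1, -1.0, 0.0], [0.1, -1.2, 0.0], [0.1, -1.3, 0.0]]
[[0, 0, -0.01], [0, 0, 0.01], [0, 0, 0.02], [0, 0, 0.04], [0, 0, 0.06], [0, 0, 0.07], [0, 0, 0.09], [0, 0, 0.1], [0, 0, 0.12], [0, 0, 0.14]]
```

Call:
move_arm(linear=[[0,-0.1,0],[0,-0.3,0],[0,-0.4,0],[0,-0.5,0],[0,-0.7,0],[0.1,-0.8,0],[0.1,-0.9,0],[0.1,-1.0,0],[0.1,-1.2,0],[0.1,-1.3,0]], angular=[[0,0,-0.01],[0,0,0.01],[0,0,0.02],[0,0,0.04],[0,0,0.06],[0,0,0.07],[0,0,0.09],[0,0,0.1],[0,0,0.12],[0,0,0.14]], fingers=[1,1,1,1,1,1,1,1,1,1])

```text
time_s: 23.02
position: [0.4781, -0.1558, 0.088]
tcp_rot: [[0.976, 0.22, 0.004], [0.22, -0.975, -0.014], [0.001, 0.015, -1.0]]
force: [0.5, -5.8, -2.2]
opening: 0.13
```

Run:
```python
from h import *
rep();h,k,d=holes(capture("top"),AX);print(h,k);rep();arc2(182,10,yo=3,tip=.0225)
```

```text
23.02 F [ 0.54 -5.79 -2.23] M [-0.982  0.028 -0.272] op 0.13 torq [ 0.465 -0.272]
36.83129569169741 0.6341355008508135
23.07 F [ 0.64 -5.32 -2.24] M [-1.043  0.013 -0.238] op 0.124 torq [ 0.43  -0.238]
h 191.18 tip 0.0224 yaw+180 192.65 z 0.0880
[[-0.0, -0.1, 0.0], [0.0, -0.3, 0.0], [0.0, -0.4, 0.0], [0.0, -0.5, 0.0], [0.0, -0.6, 0.0], [0.0, -0.8, 0.0], [0.1, -0.9, 0.0], [0.1, -1.0, 0.0], [0.1, -1.2, 0.0], [0.1, -1.3, 0.0]]
[[0, 0, -0.01], [0, 0, 0.01], [0, 0, 0.02], [0, 0, 0.04], [0, 0, 0.05], [0, 0, 0.07], [0, 0, 0.09], [0, 0, 0.1], [0, 0, 0.12], [0, 0, 0.13]]
```

Call:
move_arm(linear=[[0,-0.1,0],[0,-0.3,0],[0,-0.4,0],[0,-0.5,0],[0,-0.6,0],[0,-0.8,0],[0.1,-0.9,0],[0.1,-1.0,0],[0.1,-1.2,0],[0.1,-1.3,0]], angular=[[0,0,-0.01],[0,0,0.01],[0,0,0.02],[0,0,0.04],[0,0,0.05],[0,0,0.07],[0,0,0.09],[0,0,0.1],[0,0,0.12],[0,0,0.13]], fingers=[1,1,1,1,1,1,1,1,1,1])

```text
time_s: 23.9
position: [0.4765, -0.1453, 0.0881]
tcp_rot: [[0.996, 0.087, 0.006], [0.087, -0.996, -0.018], [0.004, 0.018, -1.0]]
force: [-2.8, -11.3, -2.0]
opening: 0.127
```

Run:
```python
from h import *
rep();h,k,d=holes(capture("top"),AX);print(h,k);rep();arc2(174,10,yo=3,tip=.0225)
```

```text
23.9 F [ -2.82 -11.31  -2.05] M [-1.739  0.434 -0.458] op 0.127 torq [ 0.895 -0.458]
28.312373820854408 0.7663239644886028
23.95 F [ -3.45 -10.56  -1.63] M [-1.739  0.481 -0.508] op 0.126 torq [ 0.832 -0.508]
h 183.68 tip 0.0227 yaw+180 185.01 z 0.0881
[[0.0, -0.1, 0.1], [0.0, -0.3, 0.0], [0.0, -0.4, 0.0], [0.0, -0.5, 0.0], [0.1, -0.7, 0.0], [0.1, -0.8, 0.0], [0.1, -1.0, 0.0], [0.1, -1.1, 0.0], [0.1, -1.2, 0.0], [0.2, -1.4, 0.0]]
[[0, 0, -0.01], [0, 0, 0.01], [0, 0, 0.02], [0, 0, 0.04], [0, 0, 0.06], [0, 0, 0.07], [0, 0, 0.09], [0, 0, 0.11], [0, 0, 0.12], [0, 0, 0.14]]
```

Call:
move_arm(linear=[[0,-0.1,0],[0,-0.3,0],[0,-0.4,0],[0,-0.5,0],[0.05,-0.7,0],[0.05,-0.8,0]], angular=[[0,0,-0.01],[0,0,0.01],[0,0,0.02],[0,0,0.04],[0,0,0.06],[0,0,0.07]], fingers=[1,1,1,1,1,1])

```text
time_s: 24.45
position: [0.4762, -0.1398, 0.0881]
tcp_rot: [[1.0, 0.014, 0.006], [0.014, -1.0, -0.022], [0.006, 0.022, -1.0]]
force: [-3.9, -12.1, -2.5]
opening: 0.126
```

Run:
```python
from h import *
rep()
for i in range(4): 
    h,k,d=holes(capture("top"),AX);print(h,k);rep()
arc2(174,8,yo=3,tip=.0225)
```

```text
24.45 F [ -3.89 -12.08  -2.46] M [-1.848  0.609 -0.465] op 0.126 torq [ 0.977 -0.465]
25.35782249867289 0.6437185764635676
24.5 F [ -3.44 -11.68  -3.09] M [-1.848  0.551 -0.533] op 0.124 torq [ 0.945 -0.533]
25.009567284703827 0.6672507508687464
24.55 F [ -4.06 -12.02  -2.76] M [-1.907  0.586 -0.534] op 0.125 torq [ 0.972 -0.534]
25.156890010330237 0.6939676969824874
24.6 F [ -3.38 -11.3   -2.25] M [-1.826  0.618 -0.525] op 0.124 torq [ 0.913 -0.525]
25.097423188845127 0.6776159229974685
24.65 F [ -3.13 -12.12  -2.19] M [-1.775  0.619 -0.556] op 0.125 torq [ 0.979 -0.556]
h 179.87 tip 0.0227 yaw+180 180.88 z 0.0881
[[0.0, -0.1, 0.1], [0.0, -0.2, 0.1], [0.0, -0.3, 0.1], [0.0, -0.4, 0.0], [0.0, -0.5, 0.0], [0.1, -0.6, 0.0], [0.1, -0.7, 0.0], [0.1, -0.8, 0.0]]
[[0, 0, -0.02], [0, 0, -0.01], [0, 0, 0.0], [0, 0, 0.02], [0, 0, 0.03], [0, 0, 0.04], [0, 0, 0.06], [0, 0, 0.07]]
```

Call:
move_arm(linear=[[0,-0.1,0],[0,-0.2,0],[0,-0.3,0],[0,-0.4,0],[0,-0.5,0],[0.05,-0.6,0],[0.05,-0.7,0],[0.1,-0.8,0]], angular=[[0,0,-0.02],[0,0,-0.01],[0,0,0],[0,0,0.02],[0,0,0.03],[0,0,0.04],[0,0,0.06],[0,0,0.07]], fingers=[1,1,1,1,1,1,1,1])

```text
time_s: 25.32
position: [0.4763, -0.1345, 0.0881]
tcp_rot: [[0.998, -0.058, 0.004], [-0.058, -0.998, -0.025], [0.006, 0.025, -1.0]]
force: [-4.9, -12.7, -1.9]
opening: 0.129
```

Run:
```python
from h import *
T=[sum(torque())]
for i in range(6): 
    h,k,d=holes(capture("top"),AX);T.append(sum(torque()))
rep();print(h,k,np.round(T,3),np.mean(T))
arc2(174,8,yo=3,tip=.0225)
```

```text
25.62 F [ -5.15 -12.22  -2.13] M [-1.984  0.847 -0.602] op 0.124 torq [ 1.015 -0.602]
22.689864781110696 0.6499396331701566 [0.486 0.444 0.493 0.529 0.36  0.507 0.413] 0.46165155921159823
h 176.09 tip 0.0229 yaw+180 176.73 z 0.0880
[[0.0, -0.0, 0.0], [0.0, -0.1, 0.0], [0.0, -0.1, 0.0], [0.0, -0.2, 0.0], [0.0, -0.2, 0.0], [0.0, -0.2, 0.0], [0.0, -0.3, 0.0], [0.0, -0.3, 0.0]]
[[0, 0, -0.04], [0, 0, -0.03], [0, 0, -0.03], [0, 0, -0.02], [0, 0, -0.02], [0, 0, -0.01], [0, 0, -0.01], [0, 0, -0.01]]
```

Call:
move_arm(linear=[[0,-0.1,0],[0,-0.2,0],[0,-0.3,0],[0,-0.4,0],[0,-0.5,0],[0.05,-0.6,0],[0.05,-0.65,0],[0.05,-0.65,0]], angular=[[0,0,-0.01],[0,0,0],[0,0,0.01],[0,0,0.02],[0,0,0.03],[0,0,0.04],[0,0,0.05],[0,0,0.06]], fingers=[1,1,1,1,1,1,1,1])

```text
time_s: 26.28
position: [0.4764, -0.1307, 0.088]
tcp_rot: [[0.993, -0.12, 0.003], [-0.12, -0.992, -0.028], [0.007, 0.028, -1.0]]
force: [-4.9, -11.6, -2.5]
opening: 0.133
```

Run:
```python
from h import *
T=[sum(torque())]
for i in range(6): 
    h,k,d=holes(capture("top"),AX);T.append(sum(torque()))
rep();print(h,k,np.round(T,3),np.mean(T))
arc2(180,5,yo=0,tip=.0225)
```

```text
26.58 F [ -3.71 -12.21  -2.53] M [-2.019  0.756 -0.6  ] op 0.129 torq [ 1.018 -0.6  ]
20.868262092070022 0.7156612555911863 [0.403 0.492 0.398 0.355 0.443 0.445 0.418] 0.4220312500230266
h 173.40 tip 0.0231 yaw+180 173.16 z 0.0880
[[0.1, 0.2, 0.1], [0.1, 0.4, 0.1], [0.1, 0.6, 0.1], [0.1, 0.7, 0.1], [0.1, 0.9, 0.1]]
[[0, 0, -0.03], [0, 0, -0.05], [0, 0, -0.07], [0, 0, -0.1], [0, 0, -0.12]]
```

Call:
move_arm(linear=[[0,-0.1,0],[0,-0.2,0],[0,-0.3,0],[0,-0.4,0],[0,-0.5,0],[0.05,-0.6,0],[0.05,-0.7,0],[0.05,-0.8,0]], angular=[[0,0,0],[0,0,0],[0,0,0.01],[0,0,0.01],[0,0,0.02],[0,0,0.03],[0,0,0.04],[0,0,0.05]], fingers=[1,1,1,1,1,1,1,1])

```text
time_s: 27.25
position: [0.4769, -0.1257, 0.0879]
tcp_rot: [[0.985, -0.172, 0.002], [-0.172, -0.985, -0.032], [0.007, 0.031, -0.999]]
force: [-5.5, -13.7, -2.0]
opening: 0.132
```

Run:
```python
from h import *
T=[sum(torque())]
for i in range(6): 
    h,k,d=holes(capture("top"),AX);T.append(sum(torque()))
rep();print(h,k,np.round(T,3),np.mean(T))
arc2(h+160,5,yo=0,tip=.0225)
```

```text
27.55 F [ -5.74 -13.81  -1.33] M [-2.251  0.915 -0.656] op 0.133 torq [ 1.188 -0.656]
20.395827976802124 0.8345557003657961 [0.502 0.549 0.544 0.455 0.504 0.608 0.533] 0.5277131476075863
h 169.89 tip 0.0234 yaw+180 170.15 z 0.0879
[[0.1, 0.3, 0.0], [0.1, 0.6, 0.1], [0.1, 0.9, 0.1], [0.2, 1.2, 0.1], [0.2, 1.5, 0.1]]
[[0, 0, -0.03], [0, 0, -0.07], [0, 0, -0.11], [0, 0, -0.14], [0, 0, -0.18]]
```

Call:
move_arm(linear=[[0.1,0.4,0],[0.1,0.8,0],[0.1,1.2,0],[0.1,1.45,0],[0.1,1.45,0]], angular=[[0,0,-0.05],[0,0,-0.1],[0,0,-0.15],[0,0,-0.17],[0,0,-0.17]], fingers=[1,1,1,1,1])

```text
time_s: 27.97
position: [0.4747, -0.1401, 0.0883]
tcp_rot: [[1.0, -0.004, 0.001], [-0.004, -1.0, -0.031], [0.001, 0.031, -1.0]]
force: [-0.2, -0.1, -1.5]
opening: 0.126
```

Run:
```python
from h import *
rep();h,k,d=holes(capture("top"),AX);print(h,k)
arc2(180,1,yo=0,tip=.0225)
```

```text
27.97 F [-0.16 -0.11 -1.47] M [ 0.02  -0.033  0.013] op 0.126 torq [0.009 0.013]
20.02771358947119 0.6248440534714608
h 179.92 tip 0.0242 yaw+180 179.75 z 0.0882
[[0.2, 0.0, 0.1]]
[[0, 0, -0.0]]
```

Call:
move_arm(linear=[[-0.8,0,0],[-1.8,0,0],[-3,0,0],[-4.2,0,0],[-5,0,0],[-5,0,0],[-5,0,-3],[-5,0,-5.8],[-5,0,-5.8],[-5,0,-5.8]], angular=[[0,0,0],[0,0,0],[0,0,0],[0,0,0],[0,0,0],[0,0,0],[0,0,0],[0,0,0],[0,0,0],[0,0,0]], fingers=[1,1,1,1,1,1,1,1,1,1])

```text
time_s: 28.85
position: [0.426, -0.1384, 0.1474]
tcp_rot: [[1.0, -0.005, 0.005], [-0.004, -0.999, -0.033], [0.005, 0.033, -0.999]]
force: [0.6, -0.2, -2.2]
opening: 0.125
```

Run:
```python
from h import *
rep();h,k,d=holes(capture("top"),AX);print(h,k)
print(goal((.6045,.1526,.145),12.2))
```

```text
28.85 F [ 0.56 -0.15 -2.21] M [ 0.051 -0.026  0.008] op 0.125 torq [0.019 0.008]
20.33453751830798 0.9182418735438085
([17.82, -29.12, -0.74], [0.031, 0.001, -0.217])
```

Call:
move_arm(linear=[[17.8,-29.1,-0.7],[17.8,-29.1,-0.7],[17.8,-29.1,-0.7],[17.8,-29.1,-0.7],[17.8,-29.1,-0.7],[17.8,-29.1,-0.7],[17.8,-29.1,-0.7],[17.8,-29.1,-0.7],[17.8,-29.1,-0.7],[17.8,-29.1,-0.7],[17.8,-29.1,-0.7]], angular=[[0.01,0,-0.1],[0.02,0,-0.2],[0.031,0,-0.217],[0.031,0,-0.217],[0.031,0,-0.217],[0.031,0,-0.217],[0.031,0,-0.217],[0.031,0,-0.217],[0.031,0,-0.217],[0.031,0,-0.217],[0.031,0,-0.217]], fingers=[1,1,1,1,1,1,1,1,1,1,1])

```text
time_s: 29.82
position: [0.6025, 0.1523, 0.1425]
tcp_rot: [[0.977, 0.212, -0.006], [0.212, -0.977, -0.002], [-0.006, 0.0, -1.0]]
force: [0.0, -0.0, -2.1]
opening: 0.127
```

Run:
```python
from h import *
rep();print(read_state()["position"],goal((.6045,.1526,.06),12.2),goal((.6045,.1526,.024),12.2))
```

```text
29.82 F [ 0.03 -0.01 -2.1 ] M [-0.004  0.029  0.014] op 0.127 torq [-0.009  0.014]
[0.60249163 0.15234407 0.14249863] ([0.25, 0.02, 8.25], [0.0, 0.006, 0.001]) ([0.28, 0.01, 11.85], [0.0, 0.006, 0.001])
```

Call:
move_arm(linear=[[0.2,0,4],[0.2,0,7],[0.2,0,9],[0.2,0,10],[0.2,0,11],[0.2,0,11.5],[0.2,0,11.7],[0.2,0,11.8],[0.2,0,11.8]], angular=[[0,0.006,0],[0,0.006,0],[0,0.006,0],[0,0.006,0],[0,0.006,0],[0,0.006,0],[0,0.006,0],[0,0.006,0],[0,0.006,0]], fingers=[1,1,1,1,1,1,1,1,1])

```text
time_s: 30.57
position: [0.6045, 0.1525, 0.0254]
tcp_rot: [[0.977, 0.212, 0.002], [0.212, -0.977, -0.0], [0.002, 0.001, -1.0]]
force: [-0.1, -0.2, -0.7]
opening: 0.124
```

Run:
```python
from h import *
rep();s=read_state();print(s["position"],s["tcp_rot"][2]);c=capture("side")
q=s["position"]+Rd(12.2)@np.array([-.102,0,-.0185]);u,v=proj(c,q)[0];print(u,v)
x0,y0=int(u)-45,int(v)-25;g=cv2.cvtColor(c["color"],cv2.COLOR_RGB2GRAY)[y0:y0+40,x0:x0+60]
m=(g>95).astype(np.uint8);cs=cv2.findContours(m,0,2)[0]
for k in cs:
    if cv2.contourArea(k)>30: r=cv2.minAreaRect(k);print(cv2.boxPoints(r)+[x0,y0])
```

```text
30.57 F [-0.11 -0.2  -0.72] M [ 0.014 -0.042 -0.063] op 0.124 torq [ 0.021 -0.063]
[0.60449996 0.15249311 0.02544882] [ 1.63477567e-03  5.86928741e-04 -9.99998492e-01]
302.38549601387047 317.95528570808665
[[264.39717484 312.3251915 ]
 [265.86375427 306.66838074]
 [301.78277206 315.98071671]
 [300.31619263 321.63752747]]
```

Call:
move_arm(linear=[[0,0,0.15],[0,0,0.25],[0,0,0.25],[0,0,0.25],[0,0,0.25],[0,0,0.25],[0,0,0.25],[0,0,0.25],[0,0,0.25],[0,0,0.25]], angular=[[0,0,0],[0,0,0],[0,0,0],[0,0,0],[0,0,0],[0,0,0],[0,0,0],[0,0,0],[0,0,0],[0,0,0]], fingers=[1,1,0,0,0,0,0,0,0,0])

```text
time_s: 31.45
position: [0.6045, 0.1526, 0.023]
tcp_rot: [[0.977, 0.212, 0.002], [0.212, -0.977, -0.0], [0.002, 0.001, -1.0]]
force: [0.4, 0.2, -0.2]
opening: 0.492
```

Call:
move_arm(linear=[[0,0,-2],[0,0,-5],[0,0,-9],[0,0,-13],[0,0,-17],[-4,0,-19],[-8,0,-19],[-12,4,-19],[-15,8,-19],[-15,12,-19],[-15,16,-19],[-15,16,-19]], angular=[[0,0,0],[0,0,0],[0,0,0],[0,0,0],[0,0,0],[0,0,0],[0,0,0],[0,0,0],[0,0,0],[0,0,0],[0,0,0],[0,0,0]], fingers=[0,0,0,0,0,0,0,0,0,0,0,0])

```text
time_s: 32.45
position: [0.4922, -0.0398, 0.2136]
tcp_rot: [[0.978, 0.21, 0.004], [0.21, -0.978, -0.003], [0.004, 0.004, -1.0]]
force: [1.4, -0.1, 1.1]
opening: 0.5
```

Run:
```python
from h import *
rep();t=capture("top");c=capture("side");print(holes(t,AX)[:2])
a=crop(t,205,390,150,300,4)[:300*2,:740];a=cv2.resize(a,(555,450));b=cv2.copyMakeBorder(crop(c,225,306,265,345,3),0,450-240,0,0,0)
cv2.imwrite("pics/fin.png",np.hstack([a,b]))
for cam,(x0,x1,y0,y1) in((t,(222,262,188,262)),(c,(225,306,290,328))):
    g=cv2.cvtColor(cam["color"],cv2.COLOR_RGB2GRAY)[y0:y1,x0:x1];k=max(cv2.findContours((g>125).astype(np.uint8),0,2)[0],key=cv2.contourArea)
    bx=cv2.boxPoints(cv2.minAreaRect(k))+[x0,y0];e=sorted([((bx[i]+bx[i-1])/2,np.linalg.norm(bx[i]-bx[i-1])) for i in range(4)],key=lambda q:q[1])[:2]
    print(plane(cam,[e[0][0],e[1][0]],.041))
```

```text
32.45 F [ 1.43 -0.06  1.11] M [-0.026 -0.024 -0.049] op 0.5 torq [-0.14  -0.049]
(np.float64(18.833429188552092), np.float64(0.7216702049312896))
[[0.66305516 0.1654819  0.041     ]
 [0.55855957 0.1434128  0.041     ]]
[[0.55372249 0.14230859 0.041     ]
 [0.66443571 0.16658649 0.041     ]]
```

View pics/fin.png

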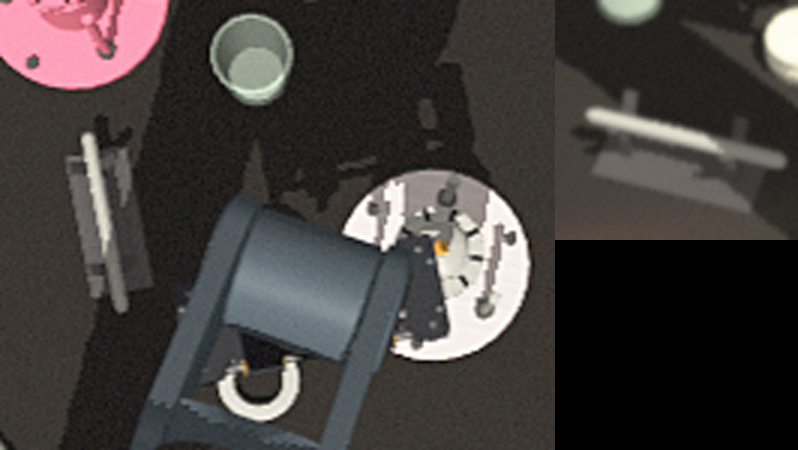

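```bash
python3 -c "
from rig import *
for i in range(6): capture('top')
print(hand_in())"
```

```text
the job is handed in; nothing more can be done
None
```

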